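Roll a rotor sleeve up the reader's ramp and start the reading

TASK

Using only the fingertips, slowly push the blue rotor sleeve from the foot of the code reader's ramp up to the stop, keeping the push on it so that it never rolls back or is flung, until it drops into the yellow seat against the reader. Then press the green button on top of the reader fully down and back away. Only push the sleeve, do not lift or carry it, and leave everything else on the bench where it stands.

Things in the scene. Friction and masses are not known exactly. Their poses are not given: they have to be found in the camera images.
- station: White code reader with loading ramp, one fixed unit, 349 x 150 mm. Origin on the bench; x uphill along the ramp, y across, z up. Along x (mm): rubber lip -156 to -150, 10 high; flat landing -150 to -80, 6 high; ramp -80 to 50; seat 50 to 93; reader housing 93 to 193, 70 high, whose upright face at x = 93 is the stop. White side rails: inner faces at y = +-63, 14 above the floor between them.
- deck: Grey sloping plate of the ramp, 10 degrees, rising from 6 mm to 28.9 mm above the bench. Origin on its surface at the foot (station x = -80 mm), on the centre line; x uphill along the slope, y across, z square to the surface; 132 mm long to its crest.
- seat (a point): Centre of a sleeve that lies in the yellow seat against the stop (station x = 66, z = 52 mm). The seat's floor is 24.9 mm above the bench, 4 mm below the crest, so a sleeve there stays when let go. Axes as the station's.
- sleeve: Rotor sleeve to be pushed: blue solid-walled cylinder, 54 mm in diameter, 120 mm long, about 0.25 kg, with two white bands and an orange stripe, lying across the landing at the ramp's foot. Polished plastic, friction on the ramp about 0.3. It rolls freely; on the slope it rolls back if let go. Origin at its centre; y along its axis.
- read (a joint): Travel of the green push button on the reader: 0 when up, 0.006 m fully down; springs back. About 5 N takes it fully down.
- read_top (a point): Centre of the top face of the green button, 32 mm in diameter, on top of the reader housing; pressed straight down.
- spare: Bystander: spare grey sleeve standing upright, 54 mm in diameter, 120 mm high, beside the ramp. Origin under its centre.
- jar: Bystander: small amber jar with a white cap, 44 mm in diameter, 62 mm high. Origin under its centre.
- timer: Bystander: white timer lying flat, 70 x 52 x 22 mm. Origin under its centre.
- tip_box: Bystander: blue box with clear lid, 85 x 122 x 65 mm. Origin under its centre.
- wash: Bystander: white bottle with a red cap, 60 mm in diameter, 140 mm high. Origin under its centre.
- spatula: Bystander: spatula lying flat along its own x, 180 mm long. Origin under its centre.
Things that resemble listed ones, but are neither listed nor needed, are in the scene too. Of the things that look like the sleeve, the smallest one is meant.

How it is judged:
On the way, in this order (a step that is already met when the one before it is completed fails the run):
1. the sleeve is on the slope with the fingers pushing it (x of sleeve in the frame of station between -0.03 and 0.03 m and contact force between the fingers and sleeve above 0.05 N).
2. the sleeve lies at rest in the seat against the stop (x of sleeve in the frame of station between 0.0615 and 0.0695 m and z of sleeve in the frame of station between 0.049 and 0.0555 m and y of sleeve in the frame of station between -0.012 and 0.012 m and angle between the y axis of sleeve and the y axis of station, either way round below 0.12 rad and linear speed of sleeve below 0.02 m/s), for 0.2 s.
3. then the green button is pressed fully down (value of joint read above 0.0045 m).
At the end, for the whole second after the job is handed in: The sleeve rests in the seat, its centre within about 4 mm of its place against the stop, straight between the rails, below 20 mm/s; the button has been pressed (over 4.5 mm) after that and is up again (all of step 2 and value of joint read below 0.0015 m); the robot touches nothing.
It fails at once if the sleeve rolls back, is flung or otherwise moves faster than 0.35 m/s (linear speed of sleeve above 0.35 m/s).
It fails at once if the sleeve is lifted more than 10 mm off the landing, ramp or seat (z of sleeve in the frame of station above 0.067 m or (x of sleeve in the frame of station below -0.08 m and z of sleeve in the frame of station above 0.044 m) or (x of sleeve in the frame of station above -0.08 m and z of sleeve in the frame of deck above 0.037 m)).
It fails at once if the sleeve rolls back off the foot of the ramp (x of sleeve in the frame of station below -0.155 m).
It fails at once if the button is pressed before the sleeve is in the seat (value of joint read above 0.003 m and not (x of sleeve in the frame of station between 0.0615 and 0.0695 m and z of sleeve in the frame of station between 0.049 and 0.0555 m and y of sleeve in the frame of station between -0.012 and 0.012 m and angle between the y axis of sleeve and the y axis of station, either way round below 0.12 rad)).
It fails at once if another thing on the bench is moved more than 20 mm or tipped over (distance of any of spare, jar, timer, tip_box, wash, spatula from where it was at the start of the episode above 0.02 m or angle between any of spare, jar, timer, tip_box, wash, spatula's own z axis and vertical above 0.3 rad).
It also fails if it takes over 48 s, if anything falls off the work surface, if the arm or the gripper's body presses on something with over 40 N, if the wrist force passes 120 N, or if a joint passes its speed limit or range.

ROBOT

A 6-joint arm with a two-finger parallel gripper is mounted at the origin on the work surface. World frame = base frame: x ahead of the robot, y to its left, z up, the work surface at z = 0. Lengths are in m, angles in rad, forces in N, time in s.
With the tool pointing down it reaches from about 0.35 to 0.975 m from the base axis. Payload 4.9 kg.
Tool frame: the origin (TCP) lies on the centre line of the jaws, within the pads' length; the fingertips stand ctrl.nose_length ahead of it and the grasp point (between the pads) lies 2 mm behind it (ctrl.nose_length is the distance from the TCP to the fingertips, in m); z points along the fingers, y is the direction in which the jaws open and shut (so a half turn about z gives the same grasp; the last joint's range is limited). The gripper opens to 85 mm and grips with 20 to 120 N. Pads are 22 mm wide; open, the fingers measure 114 mm over their backs; the gripper's body (76 mm by 85 mm) begins 54 mm behind the grasp point. The pads swing forward as they close: fully open they stand 13 mm farther back than shut.
Start: joints at [-1.406, 0.053, 1.613, -0, 1.476, -0.119], TCP at [0.175, -0.6, 0.248] pointing down, gripper open.
Joint ranges: [-3.01, 3.01], [-1.01, 2.22], [0.06, 2.58], [-1.02, 4.17], [0.09, 2.62], [-3.14, 3.14]. Speed limits (rad/s): [2.57, 2.57, 3.14, 3.14, 3.14, 3.14].

INTERFACE

Orientations are given as a rotation vector (axis times angle).
In Python, from station import sensors, get_image, order, ctrl gives the robot as it stands.
- The arm moves only by the tool move_arm, never from a script. Its argument "increments" is a list of rows, each a list of 5 numbers: the shift along the tool's x, y, z in cm, then the turn about the tool's z in degrees, then the finger opening in cm, from 0 to 8.54. In form: [[dx, dy, dz, twist, gripper], ...]. A call has 1 to 5 rows; each row is the pose to reach, as a shift and turn from the pose commanded when the call began, along the tool's axes at that moment; what a row does not reach only later rows make up. A row lasts 1/8 s, in which the tool goes at most 62.5 mm and 10.7 degrees, less where a joint would pass 70% of its speed; a pose out of reach is approached as far as the arm can. A call with a gripper value outside its range is refused whole. The fingers move at their own pace and stop on an object; "newtons" is the grip in N (left out, the last holds). Time passes only in rows, so rows that repeat a pose let the fingers close. It gives the time, the measured TCP pose, the force and the opening at its end, in the units of the state.
- sensors.get_obs(): the state, without advancing time (a new reading comes with each control period).
- get_image(name): name is "scene" or "top"; returns a dict with "image" (420x560x3 uint8, red, green, blue), "K" (3x3 intrinsics, pixels), "R" (3x3) and "t" (3): a world point X has camera coordinates R X + t. Camera axes: x right, y down, z forward; pixel columns grow to the right and rows downward; lengths in m; the calibration is good to about 2 mm. A picture is of the moment at which its call begins. There is no depth.
- order.finish_job(): hands the job in, once; it reports no verdict.
The state is a dict: "t": time; "q": joint angles; "dq": joint speeds; "effort": joint torques, N m; "tool_pos": TCP position; "tool_rot": TCP orientation; "contact_force": force on the tool from outside, world axes, zero at the start; "wrist_torque": the same for the moment, N m; "opening": finger opening in m.
Only numpy, scipy, OpenCV 4.12 (cv2) and the standard library are available. Lean on these libraries where they do the work, as an engineer would, in place of code of your own. Each camera call takes 0.05 s, during which the arm holds its last target.

## Working session

There is one attempt and no reset: what is moved stays moved. The work goes in short steps, Python scripts to look and compute and a tool call to move; the robot and the scene stay as the last step left them, time stands still between calls to the robot, and variables do not carry over. Pictures are saved under pics/ and viewed, and the job is handed in when it is done.

Besides the shell and the picture viewer there is one more tool, called as a command line: name --pt "numbers of a row" for each row, then --argument value for the rest. move_arm: Moves the arm, as the interface text tells. Its arguments: {"type":"object","properties":{"increments":{"type":"array"},"newtons":{"type":"number"}},"required":["increments"]}

```bash
mkdir -p pics; ls
python3 - <<'E'
from station import sensors,get_image,ctrl
import cv2
print(sensors.get_obs()); print(ctrl.nose_length)
for n in("scene","top"):
    d=get_image(n); cv2.imwrite(f"pics/{n}0.png",d["image"][:,:,::-1]); print(n,d["K"].tolist(),d["R"].tolist(),d["t"].tolist())
E
```

```text
pics
{'t': 0.0, 'q': array([-1.40601008e+00,  5.33893086e-02,  1.61429543e+00,  2.87557868e-05,
        1.47597650e+00, -1.18974323e-01]), 'dq': array([ 4.50201001e-04, -1.33413147e-03, -1.58303781e-03,  2.67912041e-03,
        3.09590064e-05, -8.83113248e-04]), 'effort': array([ 3.36509904e-03, -3.93684912e+01, -3.70171773e+01,  7.26807116e-05,
        7.09993605e-03,  8.86109149e-06]), 'tool_pos': array([ 0.17490687, -0.59942134,  0.247042  ]), 'tool_rot': array([-3.10797821e+00, -4.43939345e-01,  2.94526068e-05]), 'contact_force': array([1.25920622, 0.96387162, 0.71021169]), 'wrist_torque': array([ 0.00272552, -0.00103441, -0.00895129]), 'opening': 0.08544321174814407}
0.017
scene [[467.45846304105163, 0.0, 274.4959603610307], [0.0, 467.45846304105163, 209.8308193546091], [0.0, 0.0, 1.0]] [[-0.6078305089069348, 0.7940064103237511, 0.009792487259515552], [0.6773679886976627, 0.5248977102613861, -0.5154173082561713], [-0.41438470088749635, -0.3066532473774655, -0.8568833675263133]] [0.3163642365110185, -0.32556517961299325, 1.620330002741426]
top [[463.3463312037979, 0.0, 283.79748382718316], [0.0, 463.3463312037979, 202.1908343335008], [0.0, 0.0, 1.0]] [[0.020811754757395683, -0.9997003275670606, -0.012888984685742191], [-0.9979825896287376, -0.01999912339745891, -0.06025600269891636], [0.05998017724079028, 0.01411701546519296, -0.9980997386095833]] [0.010314515273139356, 0.5596374337074743, 1.462381198770985]
```

View pics/scene0.png

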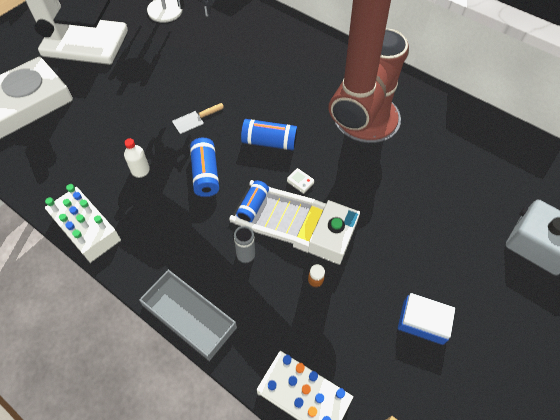

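View pics/top0.png

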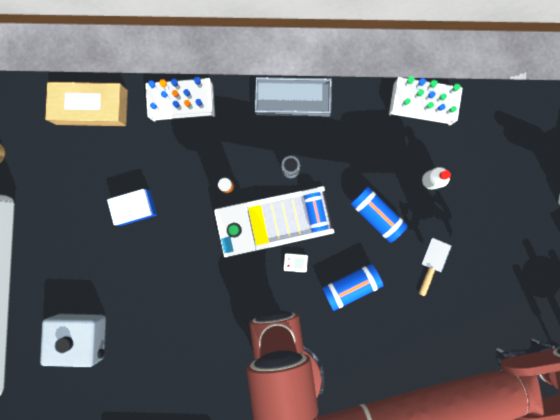

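The top view has three blue sleeves: one on the landing at (315,211), and two on the bench at (380,214) and (353,288). The one on the landing is the smallest. I'll check it in an enlarged crop.

Run:
```python
import cv2
a=cv2.imread("pics/top0.png")[175:275,205:340]; cv2.imwrite("pics/topc.png",cv2.resize(a,None,fx=5.9,fy=5.9,interpolation=cv2.INTER_CUBIC))
a=cv2.imread("pics/scene0.png")[160:290,220:370]; cv2.imwrite("pics/scenec.png",cv2.resize(a,None,fx=4.6,fy=4.6,interpolation=cv2.INTER_CUBIC))
```

```text
(no output)
```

View pics/topc.png

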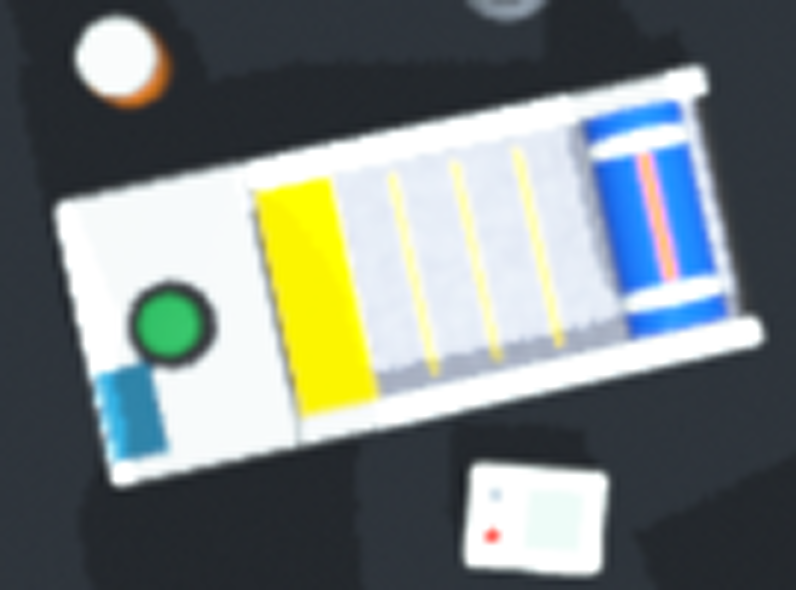

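View pics/scenec.png

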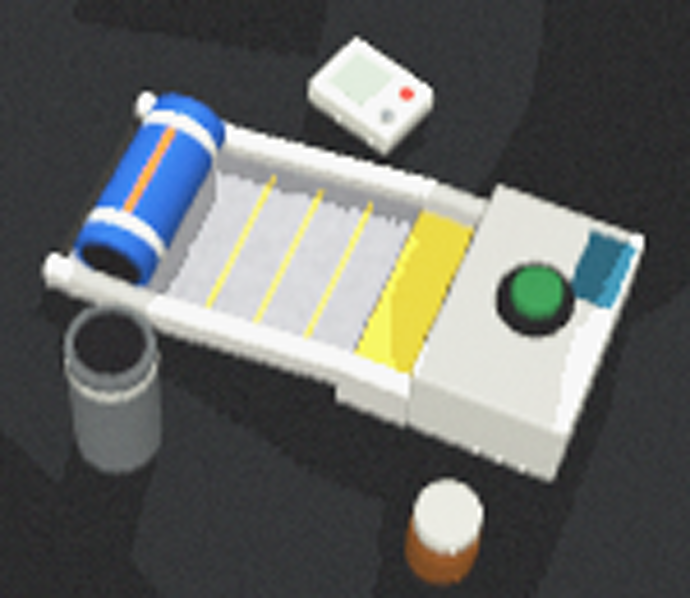

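```bash
cat > h.py <<'E'
import numpy as np, cv2
from scipy.optimize import least_squares
C=dict(scene=(np.array([[467.45846304105163,0,274.4959603610307],[0,467.45846304105163,209.8308193546091],[0,0,1]]),np.array([[-0.6078305089069348,0.7940064103237511,0.009792487259515552],[0.6773679886976627,0.5248977102613861,-0.5154173082561713],[-0.41438470088749635,-0.3066532473774655,-0.8568833675263133]]),np.array([0.3163642365110185,-0.32556517961299325,1.620330002741426])),
top=(np.array([[463.3463312037979,0,283.79748382718316],[0,463.3463312037979,202.1908343335008],[0,0,1]]),np.array([[0.020811754757395683,-0.9997003275670606,-0.012888984685742191],[-0.9979825896287376,-0.01999912339745891,-0.06025600269891636],[0.05998017724079028,0.01411701546519296,-0.9980997386095833]]),np.array([0.010314515273139356,0.5596374337074743,1.462381198770985])))
def proj(c,X):
    K,R,t=C[c]; p=(K@(R@np.asarray(X,float).T+t[:,None])).T; return p[:,:2]/p[:,2:]
def ray(c,uv,z):
    K,R,t=C[c]; o=-R.T@t; d=R.T@np.linalg.solve(K,[uv[0],uv[1],1]); return o+d*(z-o[2])/d[2]
def tc(x,y): return (205+(x+.5)/5.9-.5,175+(y+.5)/5.9-.5)
def sc(x,y): return (220+(x+.5)/4.6-.5,160+(y+.5)/4.6-.5)
def S(p,P):
    P=np.atleast_2d(np.asarray(P,float)); c,s=np.cos(p[2]),np.sin(p[2])
    return np.c_[p[0]+c*P[:,0]-s*P[:,1],p[1]+s*P[:,0]+c*P[:,1],P[:,2]]
E
python3 - <<'E'
from h import *
T=[((193,-75,70),tc(62,203)),((193,75,70),tc(118,485)),((93,-75,70),tc(250,163)),((93,75,70),tc(297,442)),((50,-63,28.9),tc(331,180)),((50,63,28.9),tc(378,398))]
Q=[((93,75,70),sc(500,187)),((193,75,70),sc(643,238)),((93,-75,70),sc(412,368)),((193,-75,0),sc(553,478))]
def f(p):
    r=[]
    for c,L in(("top",T),("scene",Q)):
        r.append(proj(c,S(p,np.array([a for a,_ in L])/1000))-np.array([b for _,b in L]))
    return np.concatenate(r).ravel()
s=least_squares(f,[.45,0.1,1.5],loss="soft_l1"); print(s.x); print(f(s.x).reshape(-1,2).round(1))
p=s.x
np.save("p.npy",p)
def inv(w): 
    c,s_=np.cos(p[2]),np.sin(p[2]); d=w-np.array([p[0],p[1],0]); return np.array([c*d[0]+s_*d[1],-s_*d[0]+c*d[1],d[2]])*1000
print("button top",inv(ray("top",tc(170,322),.078)),inv(ray("scene",sc(538,288),.078)))
for q in[(583,120),(680,100),(730,318),(632,340),(656,220)]:print("sleeve",inv(ray("top",tc(*q),.033)).round(1))
print("rail ends",inv(ray("top",tc(705,75),.02)).round(1),inv(ray("top",tc(762,330),.02)).round(1))
# overlay
for c,fn in(("top","topc"),("scene","scenec")):
    im=cv2.imread(f"pics/{fn}.png"); k,o=((5.9,(205,175)) if c=="top" else (4.6,(220,160)))
    def dl(P):
        q=(proj(c,S(p,np.array(P)/1000))-o+.5)*k-.5
        cv2.polylines(im,[q.round().astype(int)],False,(0,0,255),1)
    dl([(93,-75,70),(193,-75,70),(193,75,70),(93,75,70),(93,-75,70)])
    for y in(-63,63): dl([(-150,y,20),(-80,y,20),(50,y,42.9)])
    dl([(-80,-63,6),(-80,63,6)]);dl([(50,-63,28.9),(50,63,28.9)])
    dl([(-156,-75,10),(-156,75,10)])
    cv2.imwrite(f"pics/{fn}_o.png",im)
E
```

```text
[0.50058006 0.03110563 1.80012331]
[[-1.3  0.3]
 [-1.1  0.4]
 [-1.4  0.4]
 [ 0.5  1. ]
 [ 0.2 -0.8]
 [ 0.4  1.3]
 [-1.2 -1.2]
 [ 0.3 -0. ]
 [-1.5  1.2]
 [-1.3  1.6]]
button top [145.19178716  -2.54309721  78.        ] [145.75027973   8.93189616  78.        ]
sleeve [-87.8 -63.7  33. ]
sleeve [-140.8  -63.4   33. ]
sleeve [-142.2   56.    33. ]
sleeve [-88.7  56.6  33. ]
sleeve [-114.7   -3.2   33. ]
rail ends [-158.   -74.7   20. ] [-158.7   66.    20. ]
```

View pics/topc_o.png

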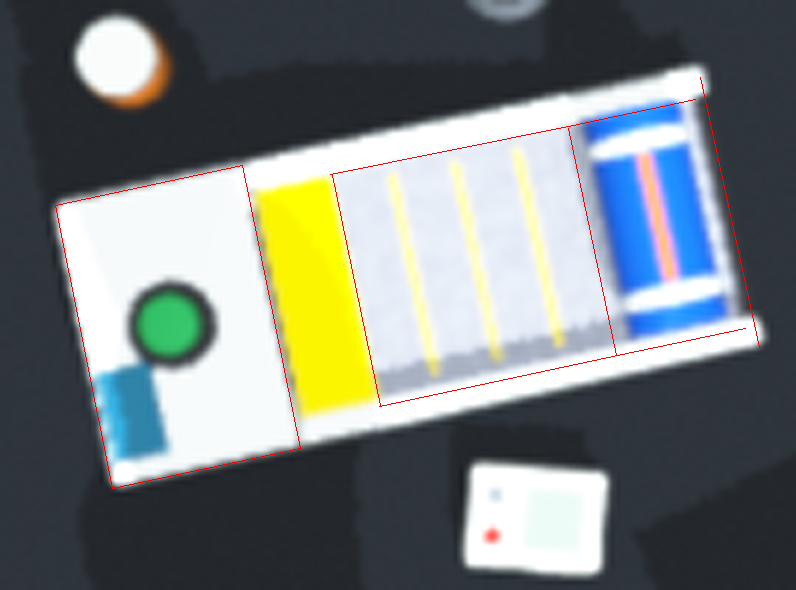

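View pics/scenec_o.png

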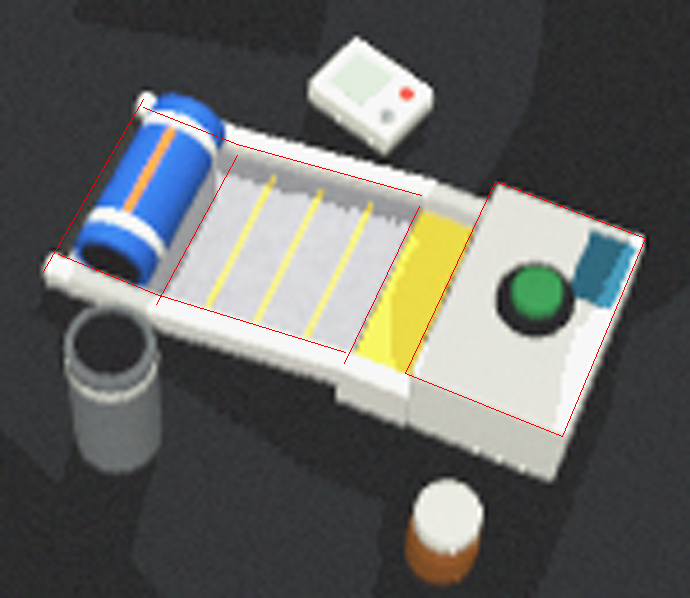

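Run:
```python
from h import *
T=[((193,-75,70),tc(60,205)),((193,75,70),tc(116,485)),((93,-75,70),tc(250,163)),((93,75,70),tc(298,441)),((50,-63,28.9),tc(331,182)),((50,63,28.9),tc(378,398)),((-156,-75,20),tc(705,68)),((-156,75,20),tc(764,340))]
Q=[((93,75,70),sc(500,187)),((193,75,70),sc(643,240)),((93,-75,70),sc(415,369)),((193,-75,70),sc(570,432)),((193,-75,0),sc(553,479)),((-156,-75,20),sc(46,262)),((-156,75,20),sc(142,94))]
def mk(Ls):
    return lambda p: np.concatenate([proj(c,S(p,np.array([a for a,_ in L])/1000))-np.array([b for _,b in L]) for c,L in Ls]).ravel()
for Ls in([("top",T)],[("scene",Q)],[("top",T),("scene",Q)]):
    f=mk(Ls); s=least_squares(f,[.5,0.03,1.8],loss="soft_l1"); print(s.x.round(4)); print(f(s.x).reshape(-1,2).round(1).tolist())
p=s.x; np.save("p.npy",p)
def tri(a,b):
    g=lambda X: np.concatenate([(proj("top",[X])-a)[0],(proj("scene",[X])-b)[0]])
    r=least_squares(g,[.5,.1,.05]); return r.x,r.fun
def inv(w):
    c,s_=np.cos(p[2]),np.sin(p[2]); d=w-np.array([p[0],p[1],0]); return np.array([c*d[0]+s_*d[1],-s_*d[0]+c*d[1],d[2]])*1000
b=tri(tc(169,324),sc(538,288)); print("button",b,inv(b[0]))
for n,uv,z in(("spare",(291,163),.12),("jar",(225,185),.062),("timer",(295,263),.022),("sleeve",tc(656,220),.033),("tipbox",(131,207),.065),("wash",(443,176),.14),("spat",(435,268),.0)):
    w=ray("top",uv,z); print(n,w.round(3),inv(w).round(0))
from station import sensors
from scipy.spatial.transform import Rotation as Ro
R=Ro.from_rotvec(sensors.get_obs()["tool_rot"]).as_matrix(); print(R.round(3)); print("station x",np.cos(p[2]),np.sin(p[2]))
```

```text
[0.503  0.0299 1.8056]
[[-0.6, -0.4], [-0.1, -0.0], [-1.1, -0.2], [1.0, 0.5], [0.5, -1.8], [0.9, 0.6], [-0.4, 0.3], [-0.1, 0.2]]
[0.4982 0.0329 1.8095]
[[-0.3, -1.8], [1.3, -1.3], [-0.8, 0.5], [-0.3, 0.2], [0.1, 0.7], [-0.1, 1.0], [0.6, -0.6]]
[0.501  0.0315 1.8075]
[[-1.1, 0.4], [-0.6, 0.7], [-1.6, 0.5], [0.5, 1.2], [-0.1, -1.2], [0.4, 1.2], [-1.0, 0.8], [-0.6, 0.7], [-1.2, -1.3], [0.4, -0.8], [-1.9, 1.0], [-1.4, 0.8], [-1.0, 1.2], [-1.1, 1.3], [-0.2, -0.3]]
button (array([0.46811237, 0.17315992, 0.09350733]), array([-0.49987087,  0.2921846 , -0.52946555, -0.01799175])) [145.42881305  -1.27441835  93.50733   ]
spare [0.671 0.001 0.12 ] [ -69. -158.  120.]
jar [0.606 0.205 0.062] [ 144. -143.   62.]
timer [ 0.368 -0.018  0.022] [-17. 141.  22.]
sleeve [ 0.53  -0.08   0.033] [-115.   -2.   33.]
tipbox [0.532 0.494 0.065] [ 443. -139.   65.]
wash [ 0.638 -0.444  0.14 ] [-494.  -22.  140.]
spat [ 0.36  -0.464  0.   ] [-449.  254.    0.]
[[ 0.96   0.28  -0.   ]
 [ 0.28  -0.96   0.002]
 [ 0.    -0.002 -1.   ]]
station x -0.2344710466102114 0.9721231034707035
```

The crop shows the chosen sleeve on the landing between the rails, at station x ≈ -115, y ≈ -2 mm. The station is at about (0.501, 0.031), yaw 1.807. I'll move to a point behind and above the sleeve, with the jaws across the ramp.

move_arm --pt "5 -3.5 0 -9 6" --pt "10.5 -7.6 0 -18 6" --pt "16 -11.6 0 -27 6" --pt "21.5 -15.6 0 -36 6" --pt "25 -18.1 0 -45 6"

```text
t: 0.72
tool_pos: [0.3651, -0.3542, 0.2479]
tool_rot: [-2.699, -1.607, -0.0]
contact_force: [0.0, -0.4, -0.5]
opening: 0.0601
```

```bash
cat >> h.py <<'E'
p=np.array([0.501,0.0315,1.8075])
def inv(w):
    c,s_=np.cos(p[2]),np.sin(p[2]); d=w-np.array([p[0],p[1],0]); return np.array([c*d[0]+s_*d[1],-s_*d[0]+c*d[1],d[2]])*1000
def st(goal=None):
    from station import sensors,ctrl
    from scipy.spatial.transform import Rotation as Ro
    o=sensors.get_obs(); R=Ro.from_rotvec(o["tool_rot"]).as_matrix(); a=np.degrees(np.arctan2(R[1,0],R[0,0]))
    print("t",o["t"],"station mm",inv(o["tool_pos"]).round(1),"yaw",a.round(2),"want",np.degrees(p[2]).round(2),"open",o["opening"],"nose",ctrl.nose_length,"F",o["contact_force"].round(2))
    c,s_=np.cos(p[2]),np.sin(p[2]); F=o["contact_force"]; print("F station",(c*F[0]+s_*F[1]).round(2),(-s_*F[0]+c*F[1]).round(2),F[2].round(2),"q",o["q"].round(2))
    if goal is not None:
        g=S(p,np.array(goal)/1000)[0]-o["tool_pos"]; print("tool delta cm",(R.T@g*100).round(2),"twist",(a-np.degrees(p[2])).round(2))
E
python3 -c "
from h import *; st((-165,0,150))"
```

```text
t 0.725 station mm [-343.1  222.6  247.9] yaw 61.54 want 103.56 open 0.0600817737671956 nose 0.017 F [ 0.02 -0.43 -0.54]
F station -0.42 0.08 -0.54 q [-0.92 -0.23  1.88  0.    1.49 -0.42]
tool delta cm [28.13  4.62  9.8 ] twist -42.02
```

move_arm --pt "5.6 0.9 0 -9 6" --pt "11.5 1.8 1 -18 6" --pt "17.5 2.8 2 -27 6" --pt "23.5 3.8 4 -36 6" --pt "28.1 4.6 6 -42 6"

```text
t: 1.35
tool_pos: [0.5408, -0.1299, 0.1877]
tool_rot: [1.944, 2.468, 0.0]
contact_force: [0.4, -1.2, -0.2]
opening: 0.06
```

```bash
python3 -c "
from h import *; st((-168,0,100))
from station import get_image
for n in('scene','top'):
    d=get_image(n)['image'][:,:,::-1]; a=d[130:260,200:350] if n=='scene' else d[165:275,240:390]
    cv2.imwrite(f'pics/{n}1.png',cv2.resize(a,None,fx=4.6,fy=4.6,interpolation=cv2.INTER_CUBIC))
"
```

```text
t 1.35 station mm [-166.2   -0.8  187.7] yaw 103.55 want 103.56 open 0.05998600005127823 nose 0.017 F [ 0.38 -1.23 -0.17]
F station -1.28 -0.08 -0.17 q [-0.37 -0.07  1.83  0.    1.37 -0.61]
tool delta cm [-0.18 -0.08  8.77] twist -0.02
```

View pics/scene1.png

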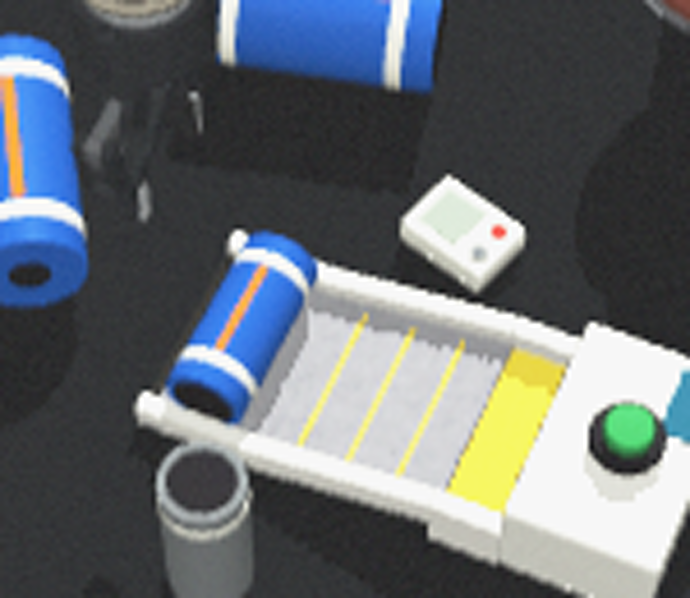

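View pics/top1.png

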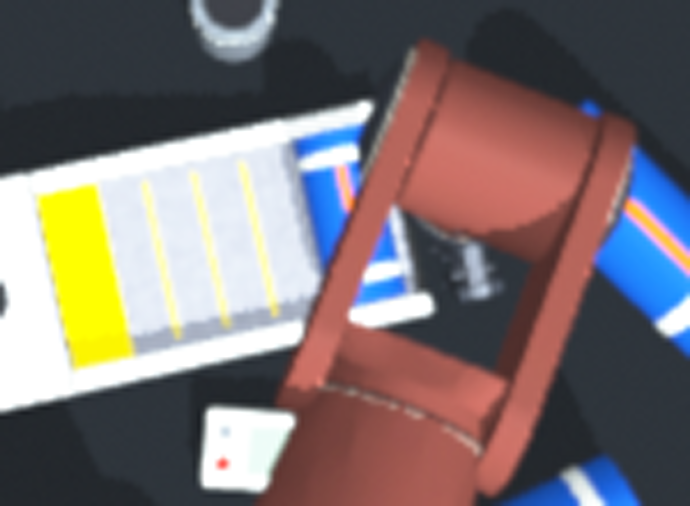

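```bash
python3 -c "
from h import *
for z in(171,188):
  for y in(-40,-30,30,40):
    print(z,y,((proj('scene',S(p,np.array([[-166.2,y-.8,z]])/1000))-(200,130)+.5)*4.6-.5).round(0), ray('top',(240+690/4.6,0),.0)[:0])
for u,v in((620,150),(600,260),(690,240)):
  print('big sleeve',inv(ray('top',(240+u/4.6,165+v/4.6),.06)).round(0))
a=cv2.imread('pics/scene1.png'); 
"
```

```text
171 -40 [[125. 226.]] []
171 -30 [[132. 214.]] []
171 30 [[177. 140.]] []
171 40 [[184. 128.]] []
188 -40 [[122. 210.]] []
188 -30 [[130. 197.]] []
188 30 [[175. 123.]] []
188 40 [[183. 110.]] []
big sleeve [-301.   -5.   60.]
big sleeve [-271.   64.   60.]
big sleeve [-333.   64.   60.]
```

Both pictures show the gripper behind the landing. The fingertips are at about (145,218) and (200,130) in the scene crop, where the projection puts their front edges. Now I'll descend.

move_arm --pt "-0.2 0 4 0 6" --pt "-0.2 0 8 0 6" --pt "-0.2 0 11 0 6" --pt "-0.2 0 13 0 6" --pt "-0.2 0 14.7 0 6"

```text
t: 2.08
tool_pos: [0.5403, -0.1343, 0.0408]
tool_rot: [1.951, 2.462, 0.0]
contact_force: [0.1, -0.5, -0.3]
opening: 0.06
```

```bash
python3 -c "
from h import *; st((-153,0,39))
from station import get_image
for n in('scene',):
    d=get_image(n)['image'][:,:,::-1]; a=d[150:250,215:340]
    cv2.imwrite(f'pics/{n}2.png',cv2.resize(a,None,fx=6,fy=6,interpolation=cv2.INTER_CUBIC))
"
```

```text
t 2.075 station mm [-170.4    0.7   40.8] yaw 103.23 want 103.56 open 0.05998779267896177 nose 0.017 F [ 0.06 -0.45 -0.26]
F station -0.45 0.05 -0.26 q [-0.38  0.11  1.92 -0.    1.11 -0.61]
tool delta cm [1.74 0.06 0.18] twist -0.34
```

View pics/scene2.png

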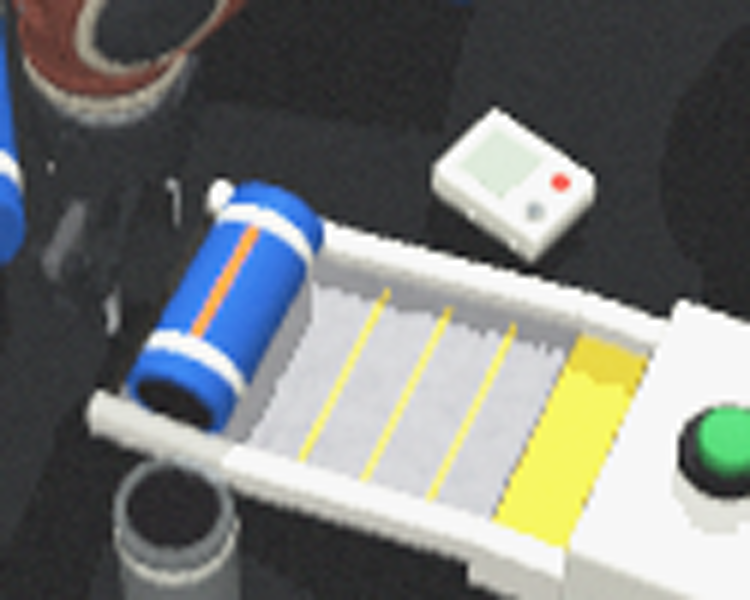

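The sleeve is still in place, and the fingertips (front edges at about (110,320) and (175,195) in the crop) are just behind the lip. Next is a slow approach to contact.

move_arm --pt "0.4 0 0 -0.3 6" --pt "0.8 0 0 -0.3 6" --pt "1.1 0 0 -0.3 6" --pt "1.3 0 0 -0.3 6" --pt "1.5 0 0 -0.3 6"

```text
t: 2.75
tool_pos: [0.5369, -0.1192, 0.0416]
tool_rot: [1.943, 2.468, 0.0]
contact_force: [0.6, 0.4, -0.6]
opening: 0.0601
```

```bash
python3 -c "
from h import *; st((-80,0,39))"
```

```text
t 2.75 station mm [-154.9    0.4   41.6] yaw 103.57 want 103.56 open 0.06005278186407273 nose 0.017 F [ 0.64  0.37 -0.58]
F station 0.2 -0.71 -0.58 q [-0.35  0.1   1.94 -0.    1.11 -0.59]
tool delta cm [7.49 0.04 0.26] twist 0.01
```

move_arm --pt "0.3 0 0 0 6" --pt "0.6 0 0 0 6" --pt "0.9 0 0 0 6" --pt "1.2 0 0 0 6" --pt "1.5 0 0 0 6"

```text
t: 3.38
tool_pos: [0.5332, -0.1045, 0.0413]
tool_rot: [-1.944, -2.468, -0.0]
contact_force: [-0.3, -0.1, -0.1]
opening: 0.0599
```

```bash
python3 -c "
from h import *; st((-80,0,39))
from station import get_image
d=get_image('scene')['image'][:,:,::-1]; a=d[150:250,215:340]
cv2.imwrite('pics/scene3.png',cv2.resize(a,None,fx=6,fy=6,interpolation=cv2.INTER_CUBIC))
"
```

```text
t 3.375 station mm [-139.8    0.6   41.3] yaw 103.56 want 103.56 open 0.059912506709388365 nose 0.017 F [-0.31 -0.09 -0.13]
F station -0.02 0.32 -0.13 q [-0.33  0.08  1.95  0.    1.11 -0.57]
tool delta cm [5.98 0.06 0.23] twist -0.0
```

View pics/scene3.png

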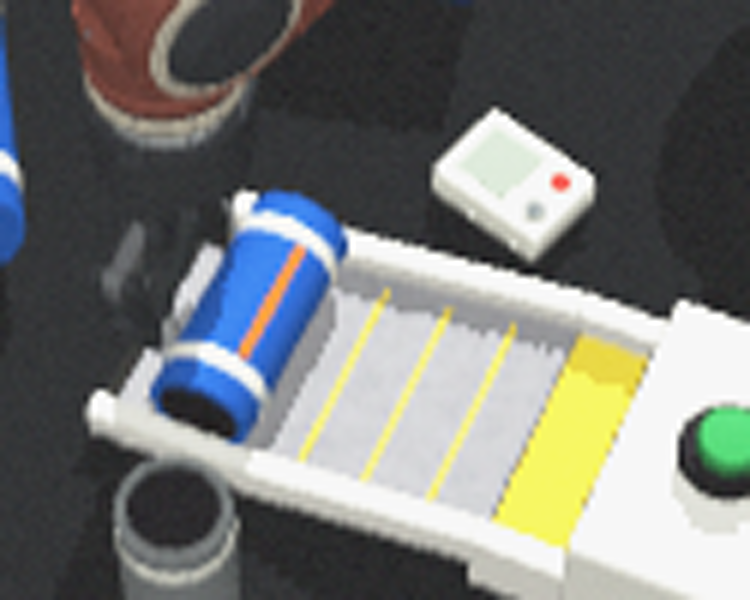

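The sleeve rolls forward with the fingers, and the stripe has turned to about (275,300) in the crop. I'll carry on.

move_arm --pt "0.35 0 0 0 6" --pt "0.7 0 0 0 6" --pt "1.05 0 -0.05 0 6" --pt "1.4 0 -0.1 0 6" --pt "1.75 0 -0.15 0 6"

```text
t: 4.05
tool_pos: [0.5291, -0.0875, 0.0429]
tool_rot: [1.944, 2.468, 0.0]
contact_force: [0.2, -0.7, -0.1]
opening: 0.06
```

move_arm --pt "0.35 0 -0.05 0 6" --pt "0.7 0 -0.1 0 6" --pt "1.05 0 -0.15 0 6" --pt "1.4 0 -0.2 0 6" --pt "1.75 0 -0.3 0 6"

```text
t: 4.68
tool_pos: [0.525, -0.0705, 0.0458]
tool_rot: [-1.944, -2.468, 0.0]
contact_force: [0.5, -1.0, 0.5]
opening: 0.0602
```

```bash
python3 -c "
from h import *; st((-80,0,45))
from station import get_image
d=get_image('scene')['image'][:,:,::-1]; a=d[150:250,215:340]
cv2.imwrite('pics/scene4.png',cv2.resize(a,None,fx=6,fy=6,interpolation=cv2.INTER_CUBIC))
"
```

```text
t 4.675 station mm [-104.8    0.6   45.8] yaw 103.56 want 103.56 open 0.060170171476100064 nose 0.017 F [ 0.53 -1.01  0.47]
F station -1.1 -0.28 0.47 q [-0.27  0.05  1.98 -0.    1.11 -0.51]
tool delta cm [2.48 0.06 0.08] twist -0.0
```

View pics/scene4.png

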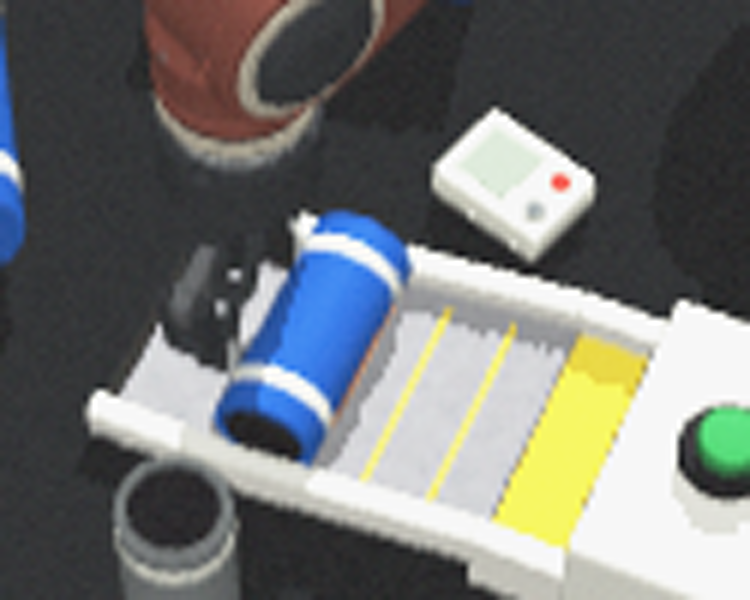

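The sleeve is on the ramp's foot, square to the rails, with the fingers against its back at (230,340). I'll push on up the slope.

move_arm --pt "0.35 0 -0.05 0 6" --pt "0.7 0 -0.1 0 6" --pt "1.05 0 -0.15 0 6" --pt "1.4 0 -0.2 0 6" --pt "1.75 0 -0.3 0 6"

```text
t: 5.35
tool_pos: [0.5208, -0.0534, 0.0488]
tool_rot: [-1.944, -2.468, 0.0]
contact_force: [0.4, -0.9, 0.9]
opening: 0.0604
```

move_arm --pt "0.35 0 -0.05 0 6" --pt "0.7 0 -0.1 0 6" --pt "1.05 0 -0.15 0 6" --pt "1.4 0 -0.2 0 6" --pt "1.75 0 -0.3 0 6"

```text
t: 5.98
tool_pos: [0.5167, -0.0364, 0.0518]
tool_rot: [-1.943, -2.468, 0.0]
contact_force: [0.5, -1.0, 0.5]
opening: 0.06
```

move_arm --pt "0.35 0 -0.05 0 6" --pt "0.7 0 -0.1 0 6" --pt "1.05 0 -0.15 0 6" --pt "1.4 0 -0.2 0 6" --pt "1.75 0 -0.3 0 6"

```text
t: 6.6
tool_pos: [0.5126, -0.0194, 0.0548]
tool_rot: [-1.944, -2.468, 0.0]
contact_force: [1.4, -1.9, 0.7]
opening: 0.0603
```

```bash
python3 -c "
from h import *; st((15,0,63))
from station import get_image
d=get_image('scene')['image'][:,:,::-1]; a=d[150:250,215:340]
cv2.imwrite('pics/scene5.png',cv2.resize(a,None,fx=6,fy=6,interpolation=cv2.INTER_CUBIC))
"
```

```text
t 6.6 station mm [-52.2   0.6  54.8] yaw 103.56 want 103.56 open 0.06033794734567426 nose 0.017 F [ 1.44 -1.89  0.72]
F station -2.18 -0.96 0.72 q [-0.18 -0.01  2.02  0.    1.13 -0.42]
tool delta cm [ 6.72  0.06 -0.82] twist -0.0
```

View pics/scene5.png

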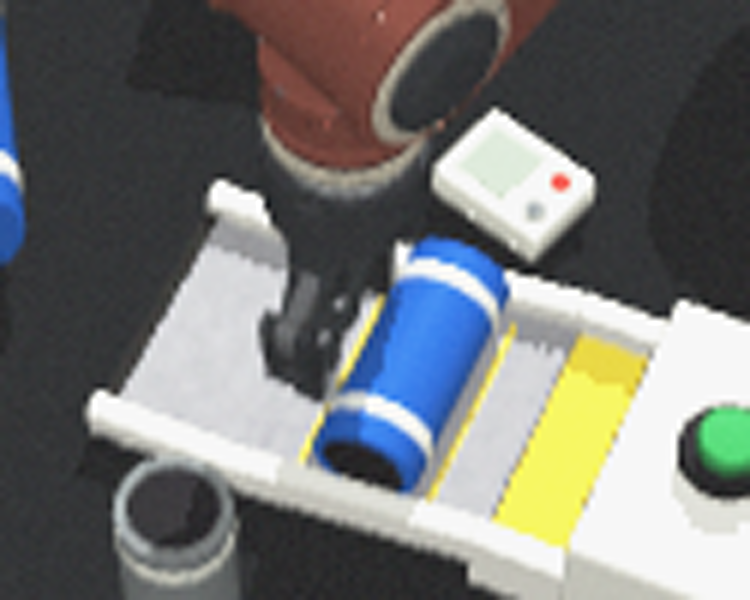

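The sleeve is mid-ramp at station x ≈ -15, still square, with the fingers in contact at (330,370). I'll continue and slow down near the crest.

move_arm --pt "0.35 0 -0.05 0 6" --pt "0.7 0 -0.1 0 6" --pt "1.05 0 -0.15 0 6" --pt "1.4 0 -0.2 0 6" --pt "1.75 0 -0.25 0 6"

```text
t: 7.28
tool_pos: [0.5086, -0.0024, 0.0573]
tool_rot: [-1.944, -2.468, -0.0]
contact_force: [-0.0, -2.2, 0.3]
opening: 0.0601
```

move_arm --pt "0.35 0 -0.05 0 6" --pt "0.7 0 -0.1 0 6" --pt "1.05 0 -0.15 0 6" --pt "1.4 0 -0.2 0 6" --pt "1.75 0 -0.25 0 6"

```text
t: 7.9
tool_pos: [0.5045, 0.0146, 0.0598]
tool_rot: [-1.944, -2.468, 0.0]
contact_force: [0.8, -1.1, 1.3]
opening: 0.06
```

move_arm --pt "0.3 0 -0.05 0 6" --pt "0.6 0 -0.1 0 6" --pt "0.9 0 -0.15 0 6" --pt "1.2 0 -0.15 0 6" --pt "1.5 0 -0.15 0 6"

```text
t: 8.52
tool_pos: [0.5009, 0.0291, 0.0613]
tool_rot: [-1.944, -2.468, -0.0]
contact_force: [0.3, -1.2, 1.5]
opening: 0.0601
```

```bash
python3 -c "
from h import *; st((28,0,60))
from station import get_image
d=get_image('scene')['image'][:,:,::-1]; a=d[150:250,235:360]
cv2.imwrite('pics/scene6.png',cv2.resize(a,None,fx=6,fy=6,interpolation=cv2.INTER_CUBIC))
"
```

```text
t 8.525 station mm [-2.3  0.6 61.3] yaw 103.56 want 103.56 open 0.06007131804531222 nose 0.017 F [ 0.26 -1.21  1.5 ]
F station -1.24 0.03 1.5 q [-0.09 -0.04  2.04  0.    1.14 -0.33]
tool delta cm [3.03 0.06 0.13] twist -0.0
```

View pics/scene6.png

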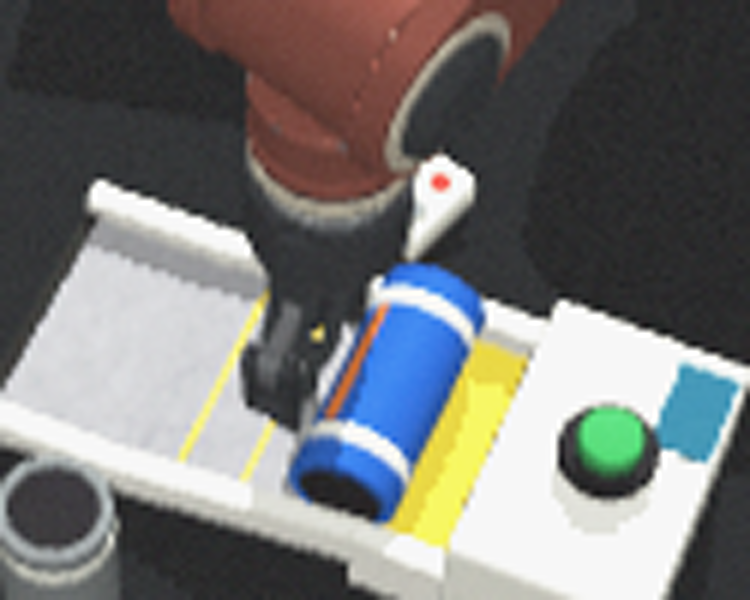

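The sleeve is just before the crest and the yellow seat is visible ahead of it at about (450,450) in the crop. I'll slow to 16 mm/s.

move_arm --pt "0.2 0 0 0 6" --pt "0.4 0 0 0 6" --pt "0.6 0 0 0 6" --pt "0.8 0 0 0 6" --pt "1.0 0 0 0 6"

```text
t: 9.2
tool_pos: [0.4986, 0.0388, 0.0613]
tool_rot: [-1.944, -2.468, -0.0]
contact_force: [0.9, -1.2, 0.2]
opening: 0.0601
```

move_arm --pt "0.2 0 0 0 6" --pt "0.4 0 0 0 6" --pt "0.6 0 0 0 6" --pt "0.8 0 0 0 6" --pt "1.0 0 0 0 6"

```text
t: 9.82
tool_pos: [0.4962, 0.0486, 0.0612]
tool_rot: [-1.943, -2.468, 0.0]
contact_force: [-0.5, -0.3, -0.2]
opening: 0.0602
```

```bash
python3 -c "
from h import *; st((28,0,60))
from station import get_image
d=get_image('scene')['image'][:,:,::-1]; a=d[150:250,235:360]
cv2.imwrite('pics/scene7.png',cv2.resize(a,None,fx=6,fy=6,interpolation=cv2.INTER_CUBIC))
"
```

```text
t 9.825 station mm [17.7  0.6 61.2] yaw 103.56 want 103.56 open 0.06017816837014401 nose 0.017 F [-0.54 -0.32 -0.21]
F station -0.19 0.6 -0.21 q [-0.05 -0.05  2.05  0.    1.14 -0.29]
tool delta cm [1.03 0.06 0.12] twist -0.0
```

View pics/scene7.png

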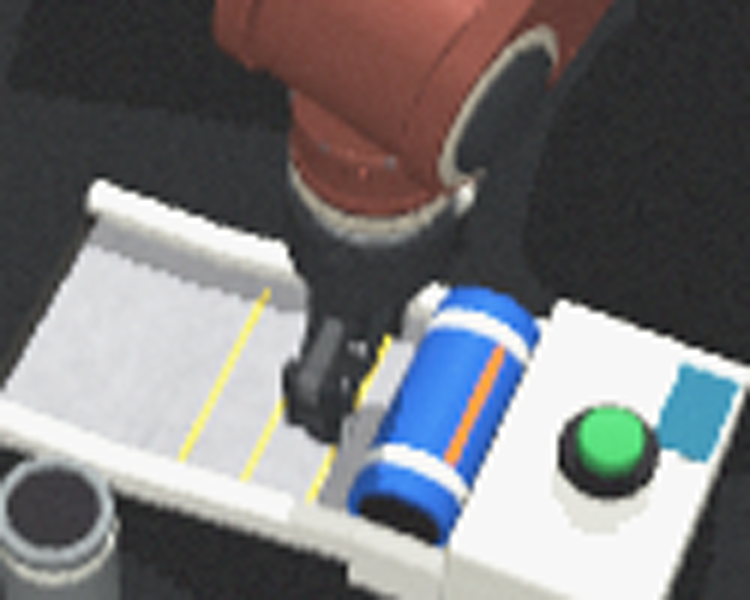

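The sleeve has dropped into the seat, lying square against the housing face with no yellow showing in front of it. I'll nudge it lightly against the stop.

move_arm --pt "0.2 0 0 0 6" --pt "0.4 0 0 0 6" --pt "0.6 0 0 0 6" --pt "0.8 0 0 0 6" --pt "0.9 0 0 0 6"

```text
t: 10.5
tool_pos: [0.4942, 0.0573, 0.0613]
tool_rot: [1.943, 2.468, 0.0]
contact_force: [-0.4, -0.1, -0.1]
opening: 0.06
```

```bash
python3 -c "
from h import *; st((10,0,60))"
```

```text
t 10.5 station mm [26.6  0.6 61.3] yaw 103.57 want 103.56 open 0.05996121679321381 nose 0.017 F [-0.39 -0.13 -0.11]
F station -0.04 0.41 -0.11 q [-0.03 -0.05  2.05  0.    1.14 -0.27]
tool delta cm [-1.66  0.06  0.13] twist 0.01
```

move_arm --pt "0.2 0 0 0 6" --pt "0.3 0 0 0 6" --pt "0.3 0 0 0 6"

```text
t: 10.88
tool_pos: [0.494, 0.0584, 0.0614]
tool_rot: [1.941, 2.466, -0.004]
contact_force: [1.1, -6.5, -0.6]
opening: 0.0601
```

move_arm --pt "-0.5 0 0 0 6" --pt "-1.5 0 0 0 6" --pt "-3 0 -0.5 0 6" --pt "-4 0 -2.5 0 4" --pt "-4 0 -6 0 2"

```text
t: 11.5
tool_pos: [0.5021, 0.0199, 0.1209]
tool_rot: [-1.944, -2.465, 0.003]
contact_force: [0.9, -0.1, 0.4]
opening: 0.0242
```

move_arm --pt "0 0 -4 0 0" --pt "0 0 -8 0 0" --pt "-1 0 -10 0 0" --pt "-2 0 -12 0 0"

```text
t: 12.0
tool_pos: [0.5075, 0.0007, 0.2417]
tool_rot: [-1.944, -2.467, 0.001]
contact_force: [0.5, -0.7, -0.5]
opening: -0.0001
```

```bash
python3 -c "
from h import *; st((145,0,150))
from station import get_image
for n in('scene','top'):
    d=get_image(n)['image'][:,:,::-1]; a=d[160:290,220:370] if n=='scene' else d[165:275,195:345]
    cv2.imwrite(f'pics/{n}8.png',cv2.resize(a,None,fx=4.6,fy=4.6,interpolation=cv2.INTER_CUBIC))
"
```

```text
t 12.0 station mm [-31.5   0.9 241.7] yaw 103.54 want 103.56 open -9.011341163570012e-05 nose 0.017 F [ 0.45 -0.7  -0.54]
F station -0.78 -0.28 -0.54 q [-0.15 -0.23  1.89 -0.    1.48 -0.38]
tool delta cm [17.65  0.09  9.17] twist -0.02
```

View pics/scene8.png

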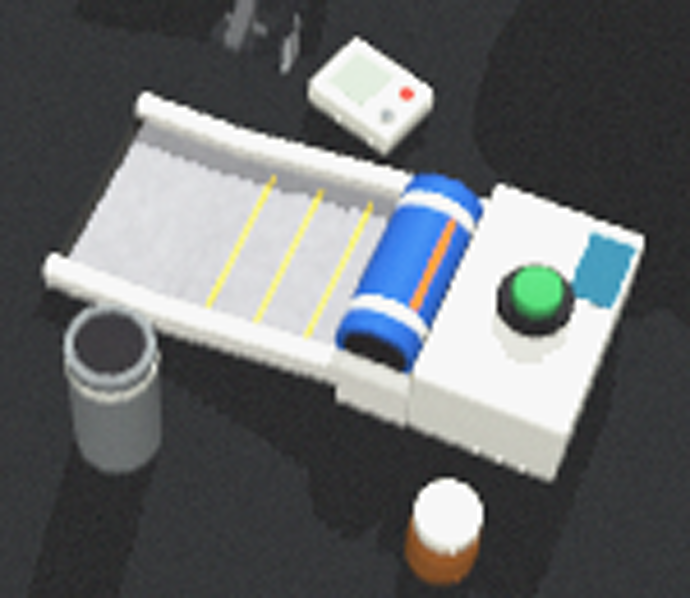

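View pics/top8.png

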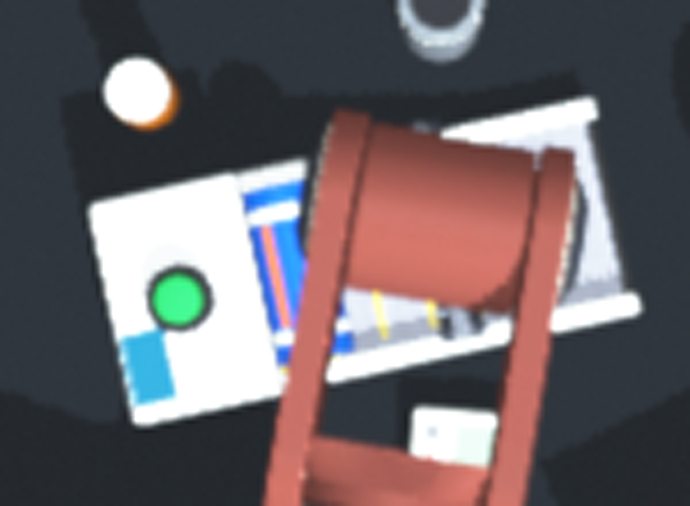

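The sleeve lies square in the seat in both views, and pushing further gave 6.5 N against the stop. Nothing else has moved. Next I'll go above the button with the fingers shut.

move_arm --pt "4.5 0 1 0 0" --pt "9 0.1 2 0 0" --pt "13.5 0.1 4 0 0" --pt "17.6 0.1 6 0 0" --pt "17.6 0.1 9.2 0 0"

```text
t: 12.72
tool_pos: [0.4663, 0.1751, 0.1478]
tool_rot: [-1.938, -2.471, 0.0]
contact_force: [0.1, -0.8, 0.1]
opening: 0.0003
```

move_arm --pt "0 0 0.6 0 0" --pt "0 0 1.2 0 0" --pt "0 0 1.7 0 0"

```text
t: 13.1
tool_pos: [0.4681, 0.1727, 0.133]
tool_rot: [1.944, 2.466, 0.002]
contact_force: [0.5, -0.2, 0.1]
opening: 0.0001
```

```bash
python3 -c "
from h import *; st((145,0,100))
from station import get_image
d=get_image('scene')['image'][:,:,::-1]; a=d[150:250,260:385]
cv2.imwrite('pics/scene9.png',cv2.resize(a,None,fx=6,fy=6,interpolation=cv2.INTER_CUBIC))
"
```

```text
t 13.1 station mm [145.   -1.1 133. ] yaw 103.5 want 103.56 open 0.00013525709968919108 nose 0.017 F [ 0.5  -0.18  0.1 ]
F station -0.29 -0.45 0.1 q [ 0.2  -0.15  2.01  0.    1.28 -0.03]
tool delta cm [ 0.   -0.12  3.29] twist -0.06
```

View pics/scene9.png

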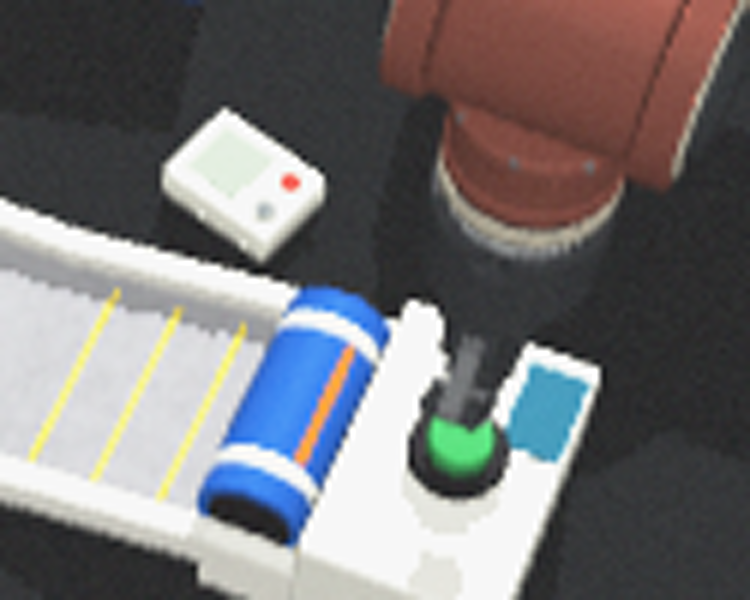

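The fingertips at (455,420) are over the green button at (460,445). I'll descend in small steps and watch the force.

move_arm --pt "0 0 0.6 0 0" --pt "0 0 1.2 0 0" --pt "0 0 1.8 0 0" --pt "0 0 1.8 0 0"

```text
t: 13.65
tool_pos: [0.4668, 0.173, 0.1135]
tool_rot: [-1.943, -2.467, 0.002]
contact_force: [-0.2, 0.7, -0.4]
opening: 0.0002
```

move_arm --pt "0 0 0.2 0 0" --pt "0 0 0.4 0 0" --pt "0 0 0.6 0 0" --pt "0 0 0.6 0 0"

```text
t: 14.15
tool_pos: [0.4674, 0.1731, 0.1085]
tool_rot: [1.943, 2.468, 0.0]
contact_force: [-1.5, -0.6, 2.2]
opening: 0.0001
```

move_arm --pt "0 0 0.1 0 0" --pt "0 0 0.2 0 0" --pt "0 0 0.3 0 0" --pt "0 0 0.3 0 0"

```text
t: 14.65
tool_pos: [0.4674, 0.1731, 0.1055]
tool_rot: [1.944, 2.468, 0.0]
contact_force: [-1.5, -0.6, 3.5]
opening: 0.0
```

move_arm --pt "0 0 0.1 0 0" --pt "0 0 0.2 0 0" --pt "0 0 0.2 0 0"

```text
t: 15.02
tool_pos: [0.4674, 0.1731, 0.1034]
tool_rot: [1.944, 2.468, 0.0]
contact_force: [-1.0, 0.0, 4.9]
opening: -0.0003
```

move_arm --pt "0 0 0.1 0 0" --pt "0 0 0.2 0 0" --pt "0 0 0.2 0 0"

```text
t: 15.4
tool_pos: [0.4675, 0.1731, 0.1029]
tool_rot: [-1.943, -2.468, 0.0]
contact_force: [-4.7, -1.0, 11.9]
opening: 0.0005
```

The force rose to 12 N with almost no further travel, so the button has bottomed out. I'll back away straight up.

move_arm --pt "0 0 -0.5 0 0" --pt "0 0 -1.5 0 0" --pt "0 0 -4 0 0" --pt "0 0 -8 0 0" --pt "0 0 -12 0 0"

```text
t: 16.02
tool_pos: [0.4667, 0.1729, 0.2217]
tool_rot: [-1.943, -2.467, 0.002]
contact_force: [0.2, 0.0, -0.1]
opening: 0.0003
```

move_arm --pt "-5 3 -2 0 0" --pt "-10 7 -4 0 0" --pt "-15 11 -4 0 0" --pt "-20 15 -4 0 0" --pt "-20 15 -4 0 0"

```text
t: 16.65
tool_pos: [0.6615, 0.011, 0.2592]
tool_rot: [-1.947, -2.463, 0.003]
contact_force: [-0.4, -0.2, -0.8]
opening: -0.0001
```

```bash
python3 -c "
from h import *; st()
from station import get_image
for n in('scene','top'):
    d=get_image(n)['image'][:,:,::-1]; a=d[160:290,220:370] if n=='scene' else d[135:295,195:415]
    cv2.imwrite(f'pics/{n}10.png',cv2.resize(a,None,fx=3.6,fy=3.6,interpolation=cv2.INTER_CUBIC))
"
```

```text
t 16.65 station mm [ -57.6 -151.2  259.2] yaw 103.35 want 103.56 open -6.117941396584697e-05 nose 0.017 F [-0.37 -0.24 -0.76]
F station -0.14 0.41 -0.76 q [-0.1   0.13  1.51 -0.    1.5  -0.33]
```

View pics/scene10.png

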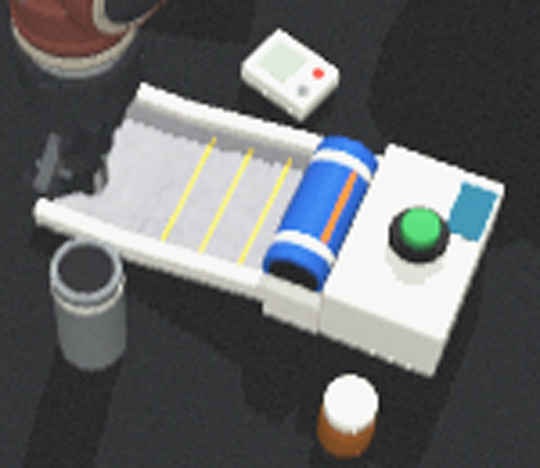

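View pics/top10.png

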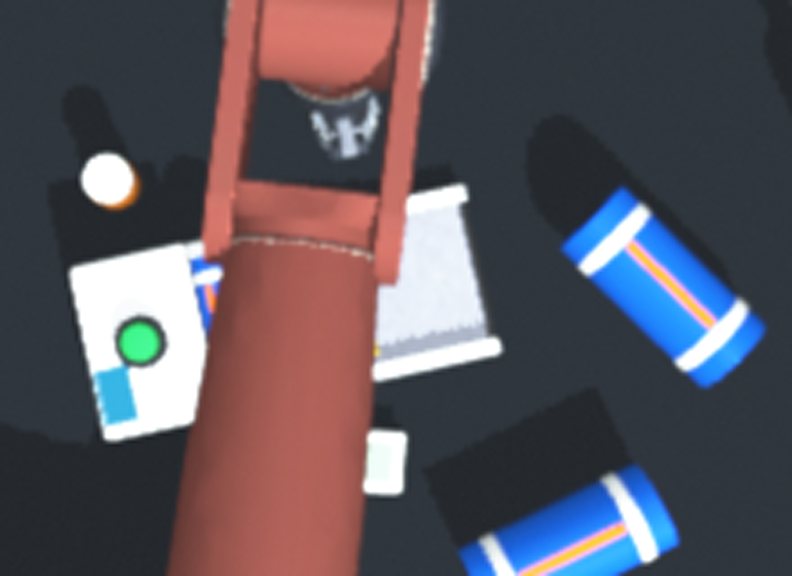

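The scene view shows the sleeve in the seat, the button up, and the spare, jar and timer where they were. The hand is clear, more than 100 mm above the spare. I'll let it settle, then hand in.

move_arm --pt "0 0 -2 0 0" --pt "0 0 -3 0 0" --pt "0 0 -3 0 0" --pt "0 0 -3 0 0"

```text
t: 17.25
tool_pos: [0.6597, 0.0143, 0.2917]
tool_rot: [1.943, 2.468, 0.0]
contact_force: [0.2, 0.1, -0.9]
opening: -0.0003
```

```bash
python3 -c "
from h import *; st()
from station import order
print(order.finish_job())"
```

```text
t 17.25 station mm [ -54.  -150.2  291.7] yaw 103.6 want 103.56 open -0.0002861753493496236 nose 0.017 F [ 0.15  0.1  -0.91]
F station 0.06 -0.17 -0.91 q [-0.09  0.11  1.48  0.    1.55 -0.33]
the job is handed in; nothing more can be done
None
```

I pushed the smallest blue sleeve, the one on the landing, up the ramp with the spread fingertips at about 16–28 mm/s until it dropped into the seat. I then pressed the green button to its end stop, backed the arm away and handed in at 17.3 s. No verdict was reported.

- **Sleeve:** a final nudge gave 6.5 N against the stop, and both cameras then showed it lying square in the seat. The last scene picture, taken after the button press, still showed it there.
- **Button:** the force rose to 12 N with almost no further travel, so it was fully down. The last scene picture shows it up again.
- **Other things on the bench:** the spare sleeve, jar and timer look unmoved in the last pictures. I did not recheck the tip box, wash bottle and spatula after the start, but after the first approach the arm worked only around the station.
- **Disagreement:** the two cameras differed by about 5–6 mm on where the station stands. I used a joint fit of both, and the contact forces at the stop and the button agreed with it.

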